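# Close a gift tin in the crank press

## Task

Lay the little gift tin in the bed of the crank press, between the ram and the backstop, and let go of it; then take hold of the crank's loose wooden sleeve and wind the ram in until the tin's lid is fully home and pressed firmly, but not so hard that the tin is dented. Keep hold of the sleeve and lead the crank all the way back to its rest, never letting it snap back, then let go and leave the closed tin lying in the bed; do not disturb the other things on the worktop.

Things in the scene. Friction and masses are not known exactly. Their poses are not given: they have to be found in the camera images.
- tin: Plain metal gift tin lying on its side, 50 x 50 mm in section, 0.17 kg. Origin: centre of its section, 25 mm above what it lies on; x runs along it to the lid. It reaches from x = -33 mm (closed end, 50 mm wide bead 5 mm long) to +41 mm (lid up) or +33 mm (lid home). The bare body between, x = -28 to +15 mm, is 46 mm wide: grip it there from above, across y.
- tin_lid (a joint): Push-on lid of the tin, 50 x 50 mm: 0 = up, 0.008 m = fully home (hard stop). Tight: it slides at about 14 N and stays where pushed. To be seated firmly it needs, once home, at least 26 N from the ram; above 60 N the tin dents and is spoiled.
- press: Fixed bench press, base 100 x 345 x 14 mm, pushing lids on sideways. Origin: on the worktop under the ram's face at rest; x across the bed, y along it. The ram advances to -y and slides the loose tin along the bed to the backstop before the lid moves. The gear housing with the crank stands at y = +71 to +149 mm, 92 mm high.
- bed_centre (a point): On the bed's top and centre line, 20 mm above the worktop, 60 mm in front (-y) of the ram's face at rest: put the tin's middle here, along the press's y, either way round. Flat metal bed from there to ram and backstop, between low rails 6 mm higher than the bed, inner faces 58 mm apart. The tin's origin must stay within 8 mm of the centre line.
- stop_mid (a point): Middle of the range of the backstop, 20 mm above the worktop, on the bed's centre line, 126 mm from the ram's face at rest. The upright steel plate (50 mm wide, 47 mm above the bed, reaching 42 mm on behind its face) is clamped with its face up to 12 mm nearer or farther than this point; where exactly is not measured and must be felt.
- ram: The press's ram: a horizontal toothed bar with a face plate 46 wide x 44 high mm, centred 25 mm above the bed. Origin at the centre of its pressing face at no load. It moves 12 mm per radian of crank; the face sits on a stiff rubber spring that gives 1 mm per 12 N, so with the lid home one radian adds at most 144 N.
- crank (a joint): Crank angle: 0 = at rest on its stop, sleeve on the press's -x side of the axis; grows clockwise from above, driving the ram in; up to 6.7 rad. Lid home at 4.0 to 6.0 rad. A return spring (0.06 N m at rest, +0.022 N m per rad) drives it back if let go, drag 0.02 N m s/rad. Over 4.5 rad/s backwards is snapping back; keep the sleeve under 0.18 m/s. Below 0.3 rad it may be let go.
- crank_axis (a point): On the crank's upright axis, 142 mm above the worktop (press frame 0, 110, 142 mm). The crank arm is 60 mm long; its hub and arm lie 103 to 119 mm above the worktop. Leverage is 5 to 1: 10 N of ram force is 2 N more, tangentially, at the sleeve (26 to 60 N at the ram = 5.2 to 12 N above the spring's pull, which is 1 N at rest and 3.1 N at 5.8 rad).
- sleeve_grip (a point): Middle of the crank's grip, 154 mm above the worktop, 60 mm from the crank axis: an upright round dark wooden sleeve that spins freely on its pin, 22 mm thick (24 at its ends), from 118 to 181 mm above the worktop; a steel cap on the pin ends at 187 mm. Held from above it goes round its circle without the hand turning.
- cup: Bystander: small white cup with handle.
- sweet_star: Bystander: star-shaped foil sweet, 50 mm.
- sweet_twist: Bystander: twist-wrapped foil sweet, 75 mm long.
- sweet_small: Bystander: twist-wrapped foil sweet, 71 mm long.
- spoon: Bystander: teaspoon, 132 mm.
Mind the look-alikes: they are no part of the job. What is shaped like the tin but green or pink is not meant.

How it is judged:
By the outcome, as a careful person would: the job done as asked, in the order asked, and still so for the second after the job is handed in, with the robot touching nothing.
It also fails if it takes over 72 s, if anything falls off the work surface, if the arm or the gripper's body presses on something with over 40 N, if the wrist force passes 120 N, or if a joint passes its speed limit or range.

## Robot

A 6-joint arm with a two-finger parallel gripper is mounted at the origin on a cart in front of the work surface, level with it; the furniture and walls round the work are solid. World frame = base frame: x ahead of the robot, y to its left, z up, the work surface at z = 0. Lengths are in m, angles in rad, forces in N, time in s.
With the tool pointing down it reaches from about 0.275 to 0.825 m from the base axis. Payload 5.2 kg.
Tool frame: the origin (TCP) lies at the very end of the fingers, on their centre line; the grasp point (between the pads) lies 19 mm behind it; z points along the fingers, y is the direction in which the jaws open and shut (so a half turn about z gives the same grasp; the last joint's range is limited). The gripper opens to 93 mm and grips with 3 to 60 N. Pads are 15 mm wide; open, the fingers measure 128 mm over their backs; the gripper's body (75 mm by 188 mm) begins 65 mm behind the grasp point.
Start: joints at [-1.468, 0.259, 1.535, -0, 1.348, -0.203], TCP at [0.166, -0.524, 0.219] pointing down, gripper open.
Joint ranges: [-3.14, 3.14], [-0.91, 2.08], [0.19, 2.58], [-1.22, 4.36], [0.22, 2.71], [-3.12, 3.12]. Speed limits (rad/s): [2.57, 2.57, 3.14, 3.14, 3.14, 3.14].

## Interface

Orientations are given as a unit quaternion [x, y, z, w].
In Python, from cell import ctrl gives the robot as it stands. Calls block until the motion is done:
- ctrl.reach(position, orientation): joint-space move of the TCP to a pose.
- ctrl.move_straight(position, feed=0.15, rot=None, max_force=None): straight line of the TCP; rot=None keeps the orientation; feed is the mean speed in m/s. With max_force (N) it stops when the force on the tool has changed by that much, and returns True; else False.
- ctrl.move_joints(angles): joint-space move.
- ctrl.set_gripper(opening, f_grip=None): opening from 0.0 (shut) to 1.0 (fully open); f_grip is the grip in N (None keeps the last); returns when the fingers have stopped.
- ctrl.wait(seconds).
- ctrl.ik(position, orientation): joint angles nearest the present ones, or None.
- ctrl.get_obs(): the state.
- ctrl.grab_frame(name): name is "scene" or "side" or "wrist"; returns a dict with "image" (384x512x3 uint8, red, green, blue), "fx", "fy", "cx", "cy" (pixels), "rvec" (rotation vector, rad) and "tvec" (3), from world to camera coordinates, as OpenCV has them; the wrist camera has in their place "hand_eye" (4x4, takes a point from camera to tool coordinates, whose origin is the TCP and whose axes are the flange's). Camera axes: x right, y down, z forward; pixel columns grow to the right and rows downward; lengths in m; the calibration is good to about 2 mm. A picture is of the moment at which its call begins: read the wrist's pose just before it. There is no depth.
A pose or a line that the arm cannot do raises ctrl.PlanningError and nothing moves.
- ctrl.sign_off(): hands the job in, once; it reports no verdict.
The state is a dict: "clock": time; "joint_positions": joint angles; "joint_vel": joint speeds; "joint_efforts": joint torques, N m; "tool_pos": TCP position; "tcp_rot": TCP orientation; "wrist_force": force on the tool from outside, world axes, zero at the start; "torque": the same for the moment, N m; "grip_width": opening from 0.0 (shut) to 1.0 (fully open).
Only numpy, scipy, OpenCV 4.12 (cv2) and the standard library are available. Lean on these libraries where they do the work, as an engineer would, in place of code of your own. Each camera call takes 0.05 s, during which the arm holds its last target. There are 200 camera calls.

## Working session

There is one attempt and no reset: what is moved stays moved. The work goes in short steps, each a Python script; the robot and the scene stay as the last script left them, time stands still between calls to the robot, and variables do not carry over. Pictures are saved under pics/ and viewed, on a budget of 10 in all, crops included, one or two more only if the job needs it, and the job is handed in when it is done.

```bash
ls; mkdir -p pics; python3 - <<'E'
from cell import ctrl
import cv2,numpy as np
fs=[]
for n in("scene","side"):
    f=ctrl.grab_frame(n); cv2.imwrite(f"pics/{n}0.png",f["image"][:,:,::-1])
    R=cv2.Rodrigues(np.array(f["rvec"]))[0]; print(n,f["fx"],f["cx"],f["cy"],"campos",-R.T@np.array(f["tvec"]).ravel(),R[2])
o=ctrl.get_obs();print(o)
E
```

```text
pics
scene 474.5167460035 258.1471447694174 189.71500513738798 campos [-0.05475391  0.58591547  1.08686837] [ 0.45377411 -0.51816788 -0.72497663]
side 485.89646296481646 250.89596782161456 192.69709410334607 campos [0.29963877 1.02773959 1.02617858] [ 0.18919575 -0.75831272 -0.62383234]
{'clock': 0.1, 'joint_positions': array([-1.46782254e+00,  2.59270197e-01,  1.53595131e+00,  7.42678328e-06,
        1.34799370e+00, -2.02822226e-01]), 'joint_vel': array([-0.0001296 , -0.00121815, -0.00181977, -0.00094871, -0.00205664,
       -0.00058942]), 'joint_efforts': array([ 1.31417983e-03, -4.38214231e+01, -2.84642851e+01,  7.20124366e-02,
        3.62888072e-02, -5.38596862e-05]), 'tool_pos': array([ 0.16554179, -0.52399306,  0.21790976]), 'tcp_rot': array([ 9.88333654e-01,  1.52302101e-01,  4.41020403e-05, -8.10086802e-04]), 'wrist_force': array([-0.26824587,  0.02749953,  0.60509528]), 'torque': array([ 0.05009835, -0.01694111,  0.04041367]), 'grip_width': 1.0023022532131063}
```

View pics/scene0.png

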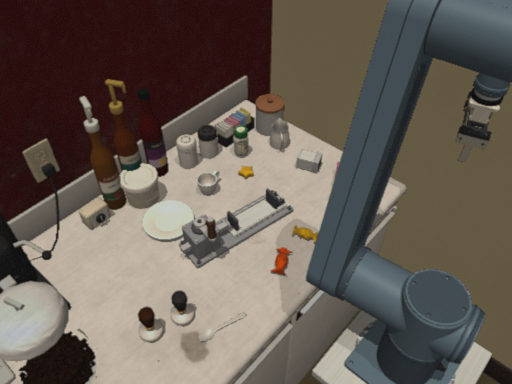

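View pics/side0.png

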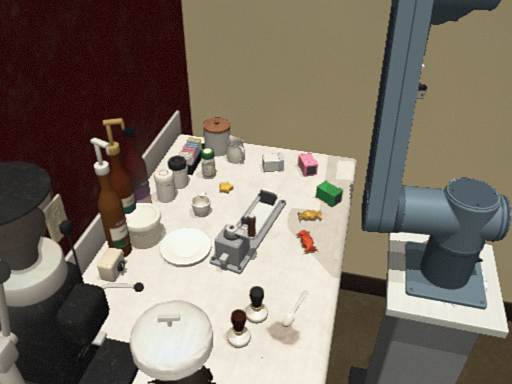

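Scene and side show one plain silver tin, at scene (309,160) / side (273,162). These could be mistaken for it:
- pink tin: side (308,164)
- green tin: side (330,193)
- white box: scene (95,213), side (112,265)

I choose the silver one. The press housing is at scene (205,240) and its sleeve at (211,228). Next are enlarged crops of both.

```bash
cat > h.py <<'E'
from cell import ctrl
import cv2,numpy as np
from scipy.spatial.transform import Rotation as Ro
def cam(n):
    o=ctrl.get_obs(); f=ctrl.grab_frame(n)
    if n=="wrist":
        T=np.eye(4);T[:3,:3]=Ro.from_quat(o["tcp_rot"]).as_matrix();T[:3,3]=o["tool_pos"]
        W=np.linalg.inv(T@np.array(f["hand_eye"])); R,t=W[:3,:3],W[:3,3]
    else: R=cv2.Rodrigues(np.array(f["rvec"]))[0];t=np.array(f["tvec"]).ravel()
    K=np.array([[f["fx"],0,f["cx"]],[0,f["fy"],f["cy"]],[0,0,1]])
    return f["image"],K,R,t
def proj(c,P):
    _,K,R,t=c; q=K@(R@np.array(P,float).T+t[:,None]); return (q[:2]/q[2]).T
def onz(c,uv,z):
    _,K,R,t=c; C=-R.T@t; d=R.T@np.linalg.inv(K)@np.array([uv[0],uv[1],1.]); return C+d*(z-C[2])/d[2]
def down(yaw): # tool z down, tool y axis at yaw+90deg.. x axis along yaw
    return (Ro.from_euler('z',yaw)*Ro.from_euler('x',np.pi)).as_quat()
E
python3 - <<'E'
from h import *
c=cam("scene");s=cam("side")
a=cv2.resize(c[0][140:270,170:330],None,fx=4.9,fy=4.5)[:, :, ::-1]
a=cv2.resize(c[0][140:270,170:330],(640,520),interpolation=cv2.INTER_CUBIC)[:,:,::-1]
cv2.imwrite("pics/crop_scene.png",a)
b=cv2.resize(s[0][145:275,200:350],(690,598),interpolation=cv2.INTER_CUBIC)[:,:,::-1]
cv2.imwrite("pics/crop_side.png",b)
print("tin",onz(c,(309,160),.025),onz(s,(273,162),.025))
print("housing",onz(c,(203,225),.1),onz(s,(233,240),.1))
print("sleeve",onz(c,(211,228),.154),onz(s,(252,225),.154))
E
```

```text
tin [ 0.57415777 -0.38491109  0.025     ] [ 0.56936082 -0.37993262  0.025     ]
housing [0.58705589 0.07640098 0.1       ] [0.57752696 0.11413609 0.1       ]
sleeve [0.52986654 0.09769144 0.154     ] [0.52784078 0.10022909 0.154     ]
```

View pics/crop_scene.png

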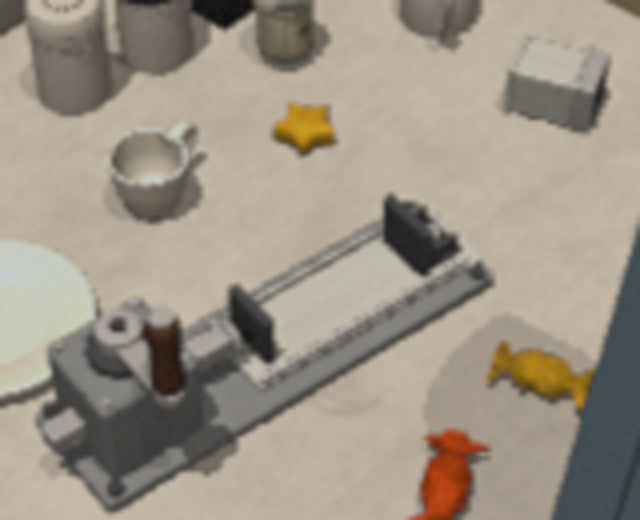

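View pics/crop_side.png

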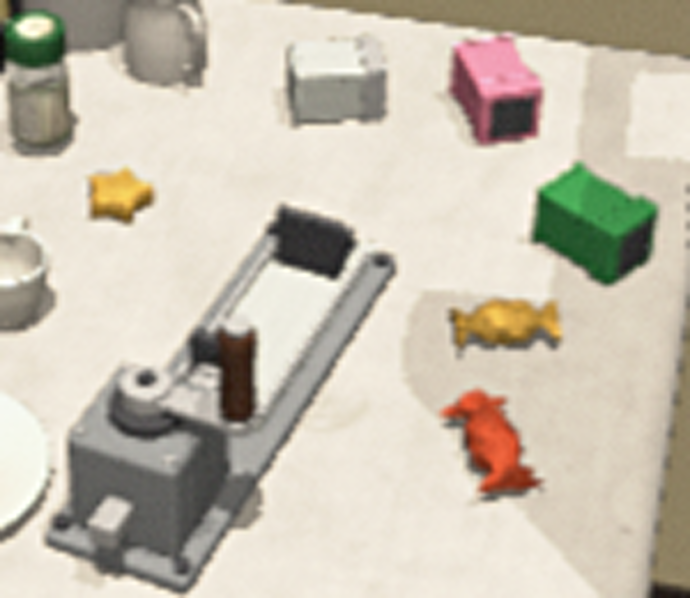

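The crops show the silver tin at scene crop (555,80), with the lid end to the right in the side crop (370,80). The press runs with its housing towards +y and the backstop dark at scene crop (415,235). The sleeve is at (165,350). Now wrist views from above.

```bash
python3 - <<'E'
from h import *
import pickle
print(ctrl.grab_frame("wrist")["hand_eye"])
for n,p in (("wt",[.53,-.36,.27]),("wp",[.53,.02,.40])):
    q=down(0.3)
    if n=="wp": ctrl.reach([.5,-.2,.38],q)
    ctrl.reach(p,q); ctrl.wait(.3)
    w=cam("wrist"); pickle.dump(w,open(f"{n}.pkl","wb"))
    cv2.imwrite(f"pics/{n}.png",w[0][:,:,::-1])
    print(n,ctrl.get_obs()["tool_pos"],ctrl.get_obs()["joint_positions"],-w[2].T@w[3],"t",ctrl.get_obs()["clock"])
a=cv2.imread("pics/wt.png");b=cv2.imread("pics/wp.png")
cv2.imwrite("pics/both.png",cv2.resize(np.vstack([a,b]),(400,600)))
E
```

```text
[[ 1.24461290e-03 -9.57003957e-01 -2.90072193e-01  8.13077999e-02]
 [ 9.99999210e-01  1.24237503e-03  1.91862888e-04  2.95719734e-05]
 [ 1.76764907e-04 -2.90072202e-01  9.57004747e-01 -1.66559222e-01]
 [ 0.00000000e+00  0.00000000e+00  0.00000000e+00  1.00000000e+00]]
wt [ 0.52951494 -0.36057897  0.2700137 ] [-7.71634513e-01  3.99434077e-01  1.21131187e+00 -4.90753458e-05
  1.53086444e+00  5.00275511e-01] [ 0.60710844 -0.33684064  0.43653684] t 2.0917
wp [0.53005043 0.01906908 0.39990583] [-1.74428846e-01  1.67316867e-01  1.22090990e+00 -8.95824638e-05
  1.75350487e+00  1.09785910e+00] [0.60787147 0.04266531 0.56633777] t 4.1417
```

View pics/wt.png

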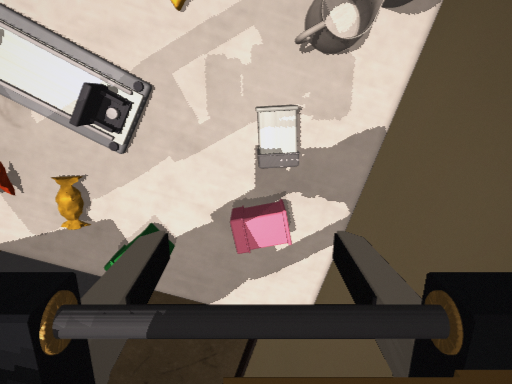

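View pics/wp.png

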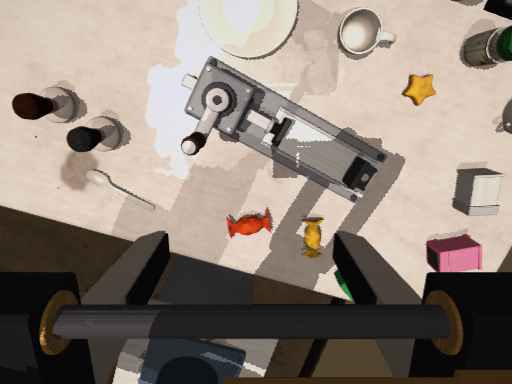

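wt shows the silver tin at (278,136), with pink below at (262,228) and green at (140,245). wp shows the hub at (217,99), the sleeve cap at (190,147), the ram plate at about (281,130) and the backstop at (362,172). I'll take one close crop to check the lid end and get corner pixels.

```bash
python3 - <<'E'
import cv2,numpy as np
a=cv2.imread("pics/wt.png")[95:179,238:318]; b=cv2.imread("pics/wp.png")[50:205,175:395]
A=cv2.resize(a,(285,300),interpolation=cv2.INTER_CUBIC)
B=cv2.resize(b,(794,560),interpolation=cv2.INTER_CUBIC)
B[260:560,:285]=A; cv2.imwrite("pics/crop2.png",B)   # B scale 3.609,3.613 ; A scale 3.5625,3.571
B=cv2.resize(b,(794,560),interpolation=cv2.INTER_CUBIC); 
out=np.zeros((600,800,3),np.uint8); out[:560,:794]=B; out[350:600,:237]=cv2.resize(a,(237,250),interpolation=cv2.INTER_CUBIC)
cv2.imwrite("pics/crop2.png",out)
E
```

```text
(no output)
```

View pics/crop2.png

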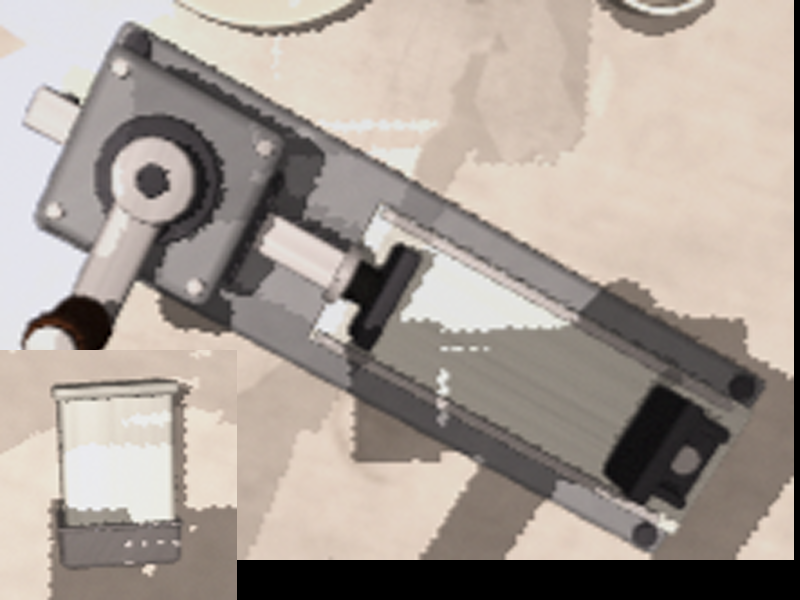

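The crop shows the tin's bead at the top (crop y≈385) and the lid at the bottom (y≈525–565), so the lid points toward the robot. The hub hole is at crop (152,180), the housing top corners at about (118,52), (285,140), (198,300) and (38,215), and the base end corners at (762,375) and (655,553).

```bash
python3 - <<'E'
from h import *
import pickle
np.set_printoptions(precision=4,suppress=True)
t=pickle.load(open("wt.pkl","rb"));p=pickle.load(open("wp.pkl","rb"))
T=lambda x,y,z:onz(t,(238+x/2.9625-.5+.17,95+(y-350)/2.976-.33),z)
P=lambda x,y,z:onz(p,(175+x/3.609-.36,50+y/3.613-.36),z)
print("tin");L=[T(52,385,.05),T(188,380,.05),T(182,563,.05),T(60,567,.05)]
for l in L:print(l[:2])
print("mean",np.mean(L,0),"len",[np.linalg.norm(L[i]-L[i-1]) for i in range(4)])
d=(L[2]+L[3]-L[0]-L[1])[:2];print("lid dir",np.arctan2(d[1],d[0]))
print("body edges mid",T(62,450,.048),T(175,450,.048))
hub=P(152,180,.119);print("hub",hub)
H=[P(118,40,.092),P(285,143,.092),P(198,303,.092),P(36,215,.092)]
print("housing",np.mean(H,0),[np.linalg.norm(H[i]-H[i-1]) for i in range(4)])
u=P(130,25,.014)-P(762,375,.014);l=P(230,325,.014)-P(655,553,.014)
print("y dir",np.arctan2(u[1],u[0]),np.arctan2(l[1],l[0]),"base len",np.linalg.norm(u))
e=P(762,375,.014)-P(655,553,.014);print("end",np.linalg.norm(e),np.arctan2(e[1],e[0])+np.pi/2)
yd=u/np.linalg.norm(u)
r1=P(378,212,.026);r2=P(318,333,.026);print("rails",r1,r2)
for n,x in(("mid end",(P(762,375,.014)+P(655,553,.014))/2),):
    print(n,x,"dir to hub",np.arctan2(*(hub-x)[[1,0]]))
print("ram plate top",P(412,245,.067),P(366,345,.067))
print("stop top",P(655,385,.067),P(610,475,.067))
cs=[pickle.load(open("wp.pkl","rb"))];
c=cam("scene");s=cam("side")
print("cap",P(42,347,.187)," scene",onz(c,(210.5,218.2),.187),"side",onz(s,(251.7,215.7),.187))
print("hub scene",onz(c,(170+122/4,140+325/4),.119),"side",onz(s,(200+147/4.6,145+378/4.6),.119))
print("tin in scene/side")
E
```

```text
tin
[ 0.5975 -0.3451]
[ 0.615  -0.3953]
[ 0.546  -0.4175]
[ 0.5295 -0.3699]
mean [ 0.572 -0.382  0.05 ] len [np.float64(0.07240367670289259), np.float64(0.05316733822949336), np.float64(0.07251860990682779), np.float64(0.050379428990267885)]
lid dir -2.811268454669749
body edges mid [ 0.5748 -0.3565  0.048 ] [ 0.5881 -0.3998  0.048 ]
hub [0.5901 0.0848 0.119 ]
housing [0.5908 0.0848 0.092 ] [np.float64(0.0730364154766933), np.float64(0.07346886234420262), np.float64(0.07064982745488951), np.float64(0.07206970166810459)]
y dir 1.3892833600703631 1.3780263352758788 base len 0.33482342295447476
end 0.09933145913289726 1.4259401956809692
rails [ 0.6031 -0.0073  0.026 ] [0.5436 0.002  0.026 ]
mid end [ 0.5366 -0.2009  0.014 ] dir to hub 1.3855201104412105
ram plate top [ 0.595  -0.0214  0.067 ] [ 0.5496 -0.0162  0.067 ]
stop top [ 0.5702 -0.1415  0.067 ] [ 0.5269 -0.1379  0.067 ]
cap [0.5318 0.0988 0.187 ]  scene [0.5322 0.0939 0.187 ] side [0.5287 0.1006 0.187 ]
hub scene [0.5889 0.0817 0.119 ] side [0.5883 0.0851 0.119 ]
tin in scene/side
```

```bash
cat >> h.py <<'E'
YA=1.385; yd=np.array([np.cos(YA),np.sin(YA)]); AX=np.array([.5897,.0846]); O=AX-.11*yd; xd=np.array([yd[1],-yd[0]])
E
python3 - <<'E'
from h import *
np.set_printoptions(precision=3,suppress=True)
q=down(.33); g=[.5798,-.3792]
def st(n): o=ctrl.get_obs(); print(n,round(o["clock"],2),o["tool_pos"],o["wrist_force"],round(float(o["grip_width"]),3))
ctrl.reach([*g,.15],q); ctrl.set_gripper(.85)
print(ctrl.move_straight([*g,.012],feed=.1,max_force=8)); st("at tin")
ctrl.set_gripper(0.3,f_grip=25); st("gripped")
ctrl.move_straight([*g,.17],feed=.12); st("lifted")
q2=down(YA); b=O-.06*yd+.004*yd
ctrl.reach([*b,.17],q2); ctrl.wait(.3); st("over bed")
f=cam("scene"); cv2.imwrite("pics/over.png",cv2.resize(f[0][130:280,160:360],(800,600),interpolation=cv2.INTER_CUBIC)[:,:,::-1])
E
```

```text
False
at tin 7.99 [ 0.58  -0.38   0.013] [-0.336  0.374 -0.004] 0.854
gripped 8.62 [ 0.58  -0.379  0.012] [-0.295  1.216  0.368] 0.494
lifted 10.08 [ 0.579 -0.379  0.169] [ 0.362  0.124 -1.531] 0.491
over bed 11.54 [ 0.559 -0.079  0.17 ] [ 0.639  0.457 -1.858] 0.493
```

```bash
python3 - <<'E'
from h import *
np.set_printoptions(precision=3,suppress=True)
def st(n): o=ctrl.get_obs(); print(n,round(o["clock"],2),o["tool_pos"],o["wrist_force"],round(float(o["grip_width"]),3))
b=O-.06*yd+.004*yd
ctrl.move_straight([*b,.05],feed=.1); print(ctrl.move_straight([*b,.032],feed=.03,max_force=6)); st("down")
if ctrl.get_obs()["tool_pos"][2]<.036:
    ctrl.set_gripper(.8); st("open")
    ctrl.move_straight([*b,.15],feed=.12)
    v=O-.06*yd-.085*yd*0; ctrl.reach([*(b-.10*np.array([np.cos(YA),np.sin(YA)])),.30],down(YA)); ctrl.wait(.2)
    st("view"); w=cam("wrist"); import pickle; pickle.dump(w,open("w3.pkl","wb")); cv2.imwrite("pics/w3.png",w[0][:,:,::-1])
E
```

```text
True
down 13.53 [ 0.559 -0.078  0.032] [-0.244  0.26   3.976] 0.492
open 14.21 [ 0.558 -0.078  0.031] [-0.636 -0.394  0.089] 0.801
view 16.3 [ 0.54  -0.176  0.298] [ 0.771  0.212 -0.079] 0.8
```

View pics/w3.png

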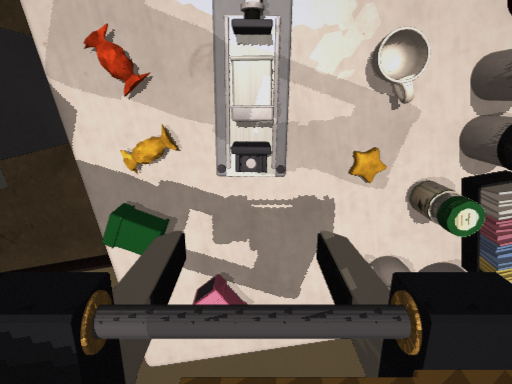

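The tin lies flat and centred between the rails: tin centre (251,88), rails 226–278, lid toward the backstop. The bystanders are undisturbed. Next is the sleeve.

```bash
cat >> h.py <<'E'
Z=.136
def pt(th,dr=0):
    r=Ro.from_euler('z',-th).as_matrix()[:2,:2]; e=r@(-xd); t=np.array([e[1],-e[0]]); return AX+(.06+dr)*e, e, t
def ft(th,base,n=4):
    F=[]
    for _ in range(n): F.append(ctrl.get_obs()["wrist_force"]); ctrl.wait(.02)
    F=np.mean(F,0)-base; _,e,t=pt(th); return -F[:2]@t, F[:2]@e
E
python3 - <<'E'
from h import *
np.set_printoptions(precision=3,suppress=True)
c=cam("scene"); print("bottles",[onz(c,p,0)[:2] for p in((110,205),(135,170),(158,170),(140,200))])
q=down(YA); s=pt(0)[0]
print("ik",[ctrl.ik([*pt(t)[0],Z],q) is not None for t in np.arange(0,6.4,.8)])
ctrl.reach([*s,.27],q); ctrl.set_gripper(.6); ctrl.wait(.2)
base=np.mean([ctrl.get_obs()["wrist_force"] for _ in range(5)],0); print("base",base)
o=ctrl.get_obs(); print(o["clock"],o["tool_pos"],s,o["joint_positions"])
np.save("base.npy",base)
w=cam("wrist"); cv2.imwrite("pics/w4.png",w[0][:,:,::-1])
print(ctrl.move_straight([*s,Z],feed=.1,max_force=6))
ctrl.set_gripper(.1,f_grip=40); o=ctrl.get_obs()
print("grip",o["clock"],o["grip_width"]*93,o["tool_pos"],o["wrist_force"]-base,ft(0,base))
E
```

```text
bottles [array([0.922, 0.159]), array([0.987, 0.011]), array([ 0.931, -0.039]), array([0.869, 0.085])]
ik [True, True, True, True, True, True, True, True]
base [-0.535 -0.329  0.435]
18.2167 [0.531 0.096 0.27 ] [0.531 0.096] [-0.028  0.21   1.473  0.     1.459  0.157]
False
grip 20.4083 21.800623280237716 [0.531 0.096 0.136] [0.017 0.666 0.013] (np.float64(-0.29260965071057293), np.float64(-0.4631109325292417))
```

```bash
python3 - <<'E'
from h import *
base=np.load("base.npy"); t0=ctrl.get_obs()["clock"]
for th in np.arange(.25,3.51,.25):
    hit=ctrl.move_straight([*pt(th)[0],Z],feed=.06)
    f=ft(th,base,2); print(round(th,2),"Ft %.2f Fr %.2f"%f, "%.2f"%ctrl.get_obs()["clock"])
    if f[0]>9 or abs(f[1])>25: break
E
```

```text
0.25 Ft -0.06 Fr -1.37 20.91
0.5 Ft 0.81 Fr -2.09 21.34
0.75 Ft 0.82 Fr -2.69 21.77
1.0 Ft 0.53 Fr -3.72 22.21
1.25 Ft 0.88 Fr -3.27 22.64
1.5 Ft 1.26 Fr -3.77 23.07
1.75 Ft 1.91 Fr -2.35 23.51
2.0 Ft 1.06 Fr -2.81 23.94
2.25 Ft 1.56 Fr -3.08 24.38
2.5 Ft 1.86 Fr -2.64 24.81
2.75 Ft 1.70 Fr -2.18 25.24
3.0 Ft 2.26 Fr -1.89 25.68
3.25 Ft 2.79 Fr -0.60 26.11
3.5 Ft 2.72 Fr -0.57 26.54
```

```bash
python3 - <<'E'
from h import *
base=np.load("base.npy"); th=3.5; ex=0; log=[]
while th<6.5:
    th+= .1 if ex<2.2 else .05 if ex<4 else .03
    ctrl.move_straight([*pt(th)[0],Z],feed=.05)
    if ex>2.2: ctrl.wait(.08)
    f=ft(th,base,8 if ex>3.5 else 4); ex=f[0]-(1+.367*th)
    log.append((th,ex,f[1])); print("%.2f ex %.2f ->ram %.0f Fr %.1f t %.1f"%(th,ex,ex*5,f[1],ctrl.get_obs()["clock"]))
    if ex>=8.0 or abs(f[1])>30: break
    if ctrl.get_obs()["clock"]>48: print("time");break
o=ctrl.get_obs(); e=o["tool_pos"][:2]-AX; print(o["tool_pos"],pt(th)[0],"actual",np.hypot(*e),"grip",o["grip_width"]*93); np.save("th.npy",th)
E
```

```text
3.60 ex 0.55 ->ram 3 Fr 0.6 t 26.9
3.70 ex 0.44 ->ram 2 Fr 1.3 t 27.2
3.80 ex 0.69 ->ram 3 Fr 1.9 t 27.5
3.90 ex 0.56 ->ram 3 Fr 2.4 t 27.9
4.00 ex 0.55 ->ram 3 Fr 3.0 t 28.2
4.10 ex 0.55 ->ram 3 Fr 3.2 t 28.5
4.20 ex 0.50 ->ram 3 Fr 3.3 t 28.9
4.30 ex 0.04 ->ram 0 Fr 4.0 t 29.2
4.40 ex 0.51 ->ram 3 Fr 4.0 t 29.5
4.50 ex 0.84 ->ram 4 Fr 4.0 t 29.9
4.60 ex 0.41 ->ram 2 Fr 3.6 t 30.2
4.70 ex 0.23 ->ram 1 Fr 4.1 t 30.5
4.80 ex -0.09 ->ram -0 Fr 3.8 t 30.9
4.90 ex -0.05 ->ram -0 Fr 3.6 t 31.2
5.00 ex 0.33 ->ram 2 Fr 3.7 t 31.5
5.10 ex 2.75 ->ram 14 Fr 3.1 t 31.9
5.15 ex 2.65 ->ram 13 Fr 2.7 t 32.3
5.20 ex 2.69 ->ram 13 Fr 3.6 t 32.7
5.25 ex 3.25 ->ram 16 Fr 2.6 t 33.1
5.30 ex 2.67 ->ram 13 Fr 3.0 t 33.5
5.35 ex 2.65 ->ram 13 Fr 2.7 t 33.9
5.40 ex 2.88 ->ram 14 Fr 2.5 t 34.3
5.45 ex 3.04 ->ram 15 Fr 2.4 t 34.7
5.50 ex 2.92 ->ram 15 Fr 1.8 t 35.1
5.55 ex 2.29 ->ram 11 Fr 1.7 t 35.5
5.60 ex 2.51 ->ram 13 Fr 1.2 t 35.9
5.65 ex 2.58 ->ram 13 Fr 1.4 t 36.3
5.70 ex 3.69 ->ram 18 Fr 1.0 t 36.7
5.75 ex 4.71 ->ram 24 Fr 0.9 t 37.1
5.78 ex 5.53 ->ram 28 Fr 1.0 t 37.6
5.81 ex 6.16 ->ram 31 Fr 0.8 t 38.1
5.84 ex 6.54 ->ram 33 Fr 0.4 t 38.5
5.87 ex 7.42 ->ram 37 Fr 0.5 t 39.0
5.90 ex 7.97 ->ram 40 Fr 0.2 t 39.5
5.93 ex 9.02 ->ram 45 Fr 0.3 t 39.9
[0.53097603 0.07246689 0.13601081] [0.53053861 0.0746035 ] actual 0.05996430061865026 grip 22.161959122028687
```

The plateau read 14 N, matching the lid's stated friction, so the force scale is right. It then rose to about 43 N, inside the 26–60 N window. Now I lead the crank back.

```bash
python3 - <<'E'
from h import *
base=np.load("base.npy"); th=float(np.load("th.npy"))
for t in np.linspace(th,0,26)[1:]:
    ctrl.move_straight([*pt(t)[0],Z],feed=.06)
print("back",ft(0,base),ctrl.get_obs()["clock"],ctrl.get_obs()["grip_width"]*93)
ctrl.wait(.2); s=pt(0)[0]; ctrl.set_gripper(.6); ctrl.wait(.1)
ctrl.move_straight([*s,.27],feed=.12)
b=O-.156*yd; ctrl.reach([*b,.30],down(YA)); ctrl.wait(.3)
w=cam("wrist");f=cam("scene"); o=ctrl.get_obs(); print(o["clock"],o["tool_pos"])
A=cv2.resize(w[0][:,:300],(400,512)); B=cv2.resize(f[0][150:275,170:320],(400,333),interpolation=cv2.INTER_CUBIC)
out=np.zeros((512,800,3),np.uint8); out[:,:400]=A; out[:333,400:]=B; cv2.imwrite("pics/final.png",out[:,:,::-1])
E
```

```text
back (np.float64(0.4407008383533681), np.float64(-3.3009965102107106)) 49.5917 22.00504924644685
53.3667 [ 0.54070943 -0.17611975  0.30004041]
```

View pics/final.png

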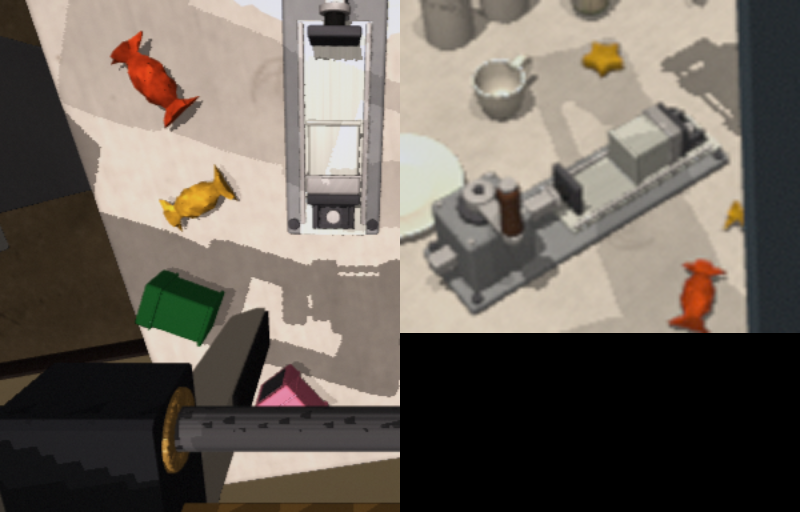

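The final picture shows the closed tin in the bed against the backstop, left half (333,165). The ram plate (335,35) and the crank are at rest, the sleeve (510,205 in the right half) is in its original place, and the bystanders are unmoved. I'm handing in.

```bash
python3 -c "
from cell import ctrl
print(ctrl.sign_off(), ctrl.get_obs()['clock'])"
```

```text
the job is handed in; nothing more can be done
the job is handed in; nothing more can be done
```

The job is done and handed in at about 53 s of the 72 s allowed. No verdict was reported.

- **Placing:** I laid the silver tin in the bed, lid toward the backstop, and let go. The picture after release showed it flat and centred between the rails.
- **Pressing:** I took hold of the sleeve and wound the crank to 5.93 rad. The lid slid at about 14 N, as described, and came home near 5.7 rad. The last two ram-force readings were 40 and 45 N, inside the 26–60 N window. These are worked out from the wrist force, so they are good to a few newtons.
- **Return:** I held the sleeve all the way back to rest at about 0.06 m/s mean, then let go and lifted clear. I did not record the peak sleeve speed.
- **Last checks:** The final picture shows the closed tin lying in the bed against the backstop, with the ram and crank at rest. The bystanders in view (cup, star and the two twist-wrapped sweets) had not moved, but the spoon was outside that picture and I did not check it again. Nothing failed; the only disagreement was a sideways pull of up to 4 N at the sleeve, from a small error in my estimate of the crank axis.

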